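# Swap two press tools that stand in each other's nests

## Task

The two press tools beside the hand press were put away the wrong way round: the tool with the round foot stands in the square plywood nest and the tool with the square foot stands in the round one. Swap them, so that each stands upright on the floor of the nest that has the shape of its foot. Keep both tools upright throughout and set them down gently, without dropping them; the bare bench top between the nests is free to park one on.

Things in the scene. Friction and masses are not known exactly. Their poses are not given: they have to be found in the camera images.
- round_tool: Press tool with round foot, plain steel, 0.3 to 0.5 kg: a round foot 52 mm in diameter and 14 mm high, on it a plain upright round stem 24 mm in diameter (a 31 mm dark collar on its lowest 4 mm), 75 mm high in all. Origin: centre of the underside; z up along the stem. Grip the stem from above. It starts in the square nest, up to 6 mm off the nest's centre in x and y.
- square_tool: Press tool with square foot, plain steel, 0.4 to 0.65 kg: a foot 50 x 50 mm and 14 mm high, on it an upright square block 30 x 30 mm whose sides are parallel to the foot's, with a dark slot across the top, 65 mm high in all. Origin: centre of the underside; z up, x and y square to the sides of block and foot. Grip the 30 mm block across two opposite sides from above. It starts in the round nest, within 3 mm of the nest's centre.
- round_nest: Round plywood nest fixed to the bench: a shallow dish 92 mm across outside, 80 mm inside, floor 4 mm and rim 12 mm above the bench top. The square foot fits into it at any turn. Origin: centre of its underside, on the bench top; z up. The nests lie 0.28 to 0.47 m apart, one to the robot's left and one to its right (either may be on either side), with bare bench (height 0) midway between them.
- square_nest: Square plywood nest fixed to the bench: a shallow dish 86 x 86 mm outside, 74 x 74 mm inside, floor 4 mm and rim 12 mm above the bench top. Either foot fits into it at any turn if set down near the middle. Origin: centre of its underside, on the bench top; z up, x and y square to its sides.
Mind the look-alikes: they are no part of the job. What is shaped like the round_tool but green, pink or yellow is not meant.

How it is judged:
At the end, for the whole second after the job is handed in: The round-footed tool stands in the round nest and the square-footed tool in the square nest: each within 18 mm of the nest's centre, its underside on the nest's floor (less than 7 mm above the bench top), upright within about 6 degrees, released and at rest (horizontal distance between round_tool and round_nest below 0.018 m and horizontal distance between square_tool and square_nest below 0.018 m and z of round_tool in the frame of round_nest below 0.007 m and z of square_tool in the frame of square_nest below 0.007 m and angle between each of round_tool, square_tool's own z axis and vertical below 0.1 rad and linear speed of each of round_tool, square_tool below 0.02 m/s); the robot touches nothing.
It fails at once if a tool is tipped more than 40 degrees from upright (angle between any of round_tool, square_tool's own z axis and vertical above 0.7 rad).
It fails at once if a tool is dropped: out of the fingers it moves faster than 0.6 m/s (a free fall of about 20 mm) ((linear speed of round_tool above 0.6 m/s and contact force between the fingers and round_tool below 0.2 N) or (linear speed of square_tool above 0.6 m/s and contact force between the fingers and square_tool below 0.2 N)).
It also fails if it takes over 72 s, if anything falls off the work surface, if the arm or the gripper's body presses on something with over 40 N, if the wrist force passes 120 N, or if a joint passes its speed limit or range.

## Robot

A 7-joint arm with a two-finger parallel gripper is mounted at the origin on the work surface. World frame = base frame: x ahead of the robot, y to its left, z up, the work surface at z = 0. Lengths are in m, angles in rad, forces in N, time in s.
With the tool pointing down it reaches from about 0.425 to 1.025 m from the base axis. Payload 9.4 kg.
Tool frame: the origin (TCP) lies at the very end of the fingers, on their centre line; the grasp point (between the pads) lies 19 mm behind it; z points along the fingers, y is the direction in which the jaws open and shut (so a half turn about z gives the same grasp; the last joint's range is limited). The gripper opens to 85 mm and grips with 20 to 120 N. Pads are 22 mm wide; open, the fingers measure 114 mm over their backs; the gripper's body (76 mm by 85 mm) begins 54 mm behind the grasp point. The pads swing forward as they close: fully open they stand 13 mm farther back than shut.
Start: joints at [-1.179, 0.599, -0.003, 1.599, 0.002, 0.943, -0.08], TCP at [0.328, 0.647, 0.231] pointing down, gripper open.
Joint ranges: [-2.57, 2.57], [-0.35, 1.97], [-1.29, 1.29], [0.11, 2.56], [-1.05, 4.19], [0.11, 1.86], [-2.63, 2.63]. Speed limits (rad/s): [2.22, 2.22, 3.01, 3.01, 3.14, 3.14, 3.14].

## Interface

Orientations are given as a rotation vector (axis times angle).
In Python, from workcell import bot, status, capture, workorder gives the robot as it stands. Calls block until the motion is done:
- bot.move_ptp(position, orientation): joint-space move of the TCP to a pose.
- bot.line_to(position, frame=None, rate=0.15): straight line of the TCP; frame=None keeps the orientation; rate is the mean speed in m/s.
- bot.move_joints(angles): joint-space move.
- bot.open_gripper() and bot.close(f_grip=None): open the fingers fully, or close them until they stop; f_grip is the grip in N (None keeps the last).
- bot.pause(seconds).
- bot.solve_ik(position, orientation): joint angles nearest the present ones, or None.
- status.read_state(): the state.
- capture(name): name is "side" or "top"; returns a dict with "color" (480x640x3 uint8, red, green, blue), "range_z" (480x640 float32, m along the optical axis (not along the pixel's ray), 0 where there is no reading), "fx", "fy", "cx", "cy" (pixels), "rvec" (rotation vector, rad) and "tvec" (3), from world to camera coordinates, as OpenCV has them. Camera axes: x right, y down, z forward; pixel columns grow to the right and rows downward; lengths in m; the calibration is good to about 2 mm. A picture is of the moment at which its call begins.
A pose or a line that the arm cannot do raises bot.PlanningError and nothing moves.
- workorder.job_done(): hands the job in, once; it reports no verdict.
The state is a dict: "clock": time; "q": joint angles; "qvel": joint speeds; "tau": joint torques, N m; "eef_pos": TCP position; "ee_rot": TCP orientation; "contact_force": force on the tool from outside, world axes, zero at the start; "torque": the same for the moment, N m; "opening": finger opening in m.
Only numpy, scipy, OpenCV 4.12 (cv2) and the standard library are available. Lean on these libraries where they do the work, as an engineer would, in place of code of your own. Each camera call takes 0.05 s, during which the arm holds its last target. There are 200 camera calls.

## Working session

There is one attempt and no reset: what is moved stays moved. The work goes in short steps, each a Python script; the robot and the scene stay as the last script left them, time stands still between calls to the robot, and variables do not carry over. Pictures are saved under pics/ and viewed, about 8 in all and at most 12, crops included, and the job is handed in when it is done.

```bash
ls; mkdir -p pics; python3 - <<'E'
from workcell import bot,status,capture
import numpy as np,cv2,pickle
for n in("top","side"):
    c=capture(n); pickle.dump(c,open(n+".pkl","wb")); cv2.imwrite(f"pics/{n}0.png",c["color"][:,:,::-1])
    R=cv2.Rodrigues(np.array(c["rvec"],float))[0]; print(n,c["fx"],c["cx"],-R.T@np.ravel(c["tvec"]),R.round(2).tolist(), (c["range_z"]>0).mean())
print(status.read_state())
E
```

```text
pics
top 448.2778473632206 317.3599820177526 [ 0.43759841 -0.0268569   0.73114285] [[0.01, -1.0, -0.01], [-1.0, -0.01, -0.07], [0.07, 0.01, -1.0]] 0.9959635416666667
side 478.99265885489996 315.73302133983253 [ 0.14830632 -0.5576729   0.42377568] [[0.85, -0.53, -0.01], [-0.27, -0.42, -0.87], [0.46, 0.74, -0.5]] 0.9961848958333334
{'clock': 0.1, 'q': array([-1.17871797,  0.60000431, -0.00251415,  1.60005401,  0.00181199,
        0.94288887, -0.07978707]), 'qvel': array([ 1.57928565e-04, -3.25898474e-03, -3.30183286e-05, -2.44411227e-03,
        6.34241342e-04,  3.35583221e-04,  5.97021882e-04]), 'tau': array([ 5.61808367e-03, -7.77996039e+01,  1.56998724e+00, -2.58623976e+01,
        1.26320825e-02,  5.47473173e-03,  6.67552490e-05]), 'eef_pos': array([0.32739459, 0.64640065, 0.23053174]), 'ee_rot': array([-7.29510307e-01, -3.05555034e+00,  2.10976416e-03]), 'contact_force': array([0.4358385, 0.3096088, 0.1461739]), 'torque': array([-0.00637852,  0.02159665,  0.0192681 ]), 'opening': 0.08539954198159565}
```

View pics/top0.png

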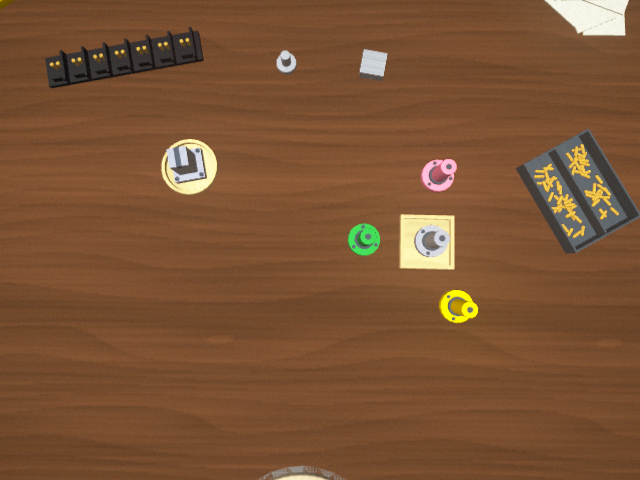

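View pics/side0.png

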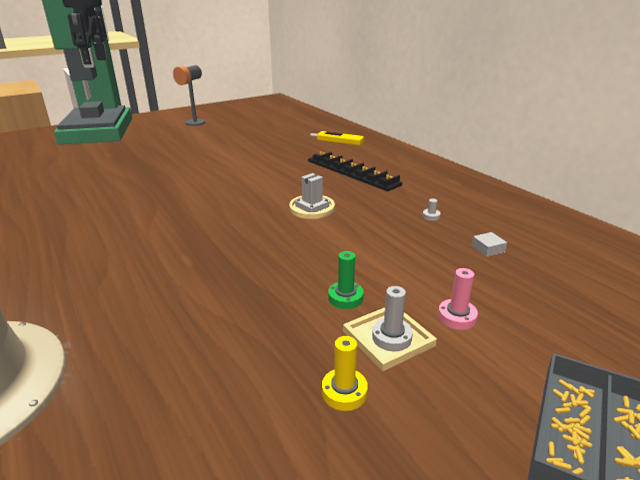

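The top view shows the round nest with the square tool at px (189,167) and the square nest with the steel round tool at px (427,242). The decoys are green (364,239), pink (438,175) and yellow (458,306). The side view agrees: both tools are upright.

```bash
cat > h.py <<'E'
import numpy as np,cv2
def cam(c):
    R=cv2.Rodrigues(np.array(c["rvec"],float))[0]; return R,np.ravel(c["tvec"])
def cloud(c):
    R,t=cam(c); v,u=np.mgrid[:480,:640]; z=c["range_z"].astype(float)
    P=np.stack([(u-c["cx"])/c["fx"]*z,(v-c["cy"])/c["fy"]*z,z],-1)
    return (P-t)@R
def ray(c,uv,h):
    R,t=cam(c); d=R.T@np.array([(uv[0]-c["cx"])/c["fx"],(uv[1]-c["cy"])/c["fy"],1]); o=-R.T@t
    return (o+d*(h-o[2])/d[2])[:2]
def masks(c):
    hsv=cv2.cvtColor(c["color"],cv2.COLOR_RGB2HSV); H,S,V=cv2.split(hsv)
    return dict(ply=(H>15)&(H<32)&(S>40)&(S<150)&(V>150),grey=(S<40)&(V>40),green=(H>45)&(H<75)&(S>120),
      pink=(H>150)&(H<178)&(S>70)&(V>120),yellow=(H>22)&(H<35)&(S>200)&(V>120))
def plane_contour(c,cnt,h):
    return np.array([ray(c,p,h) for p in cnt.reshape(-1,2)],np.float32)
def biggest(m,roi):
    k=np.zeros(m.shape,np.uint8); x0,y0,x1,y1=roi; k[y0:y1,x0:x1]=m[y0:y1,x0:x1]
    cs=cv2.findContours(k,cv2.RETR_EXTERNAL,cv2.CHAIN_APPROX_NONE)[0]; return max(cs,key=cv2.contourArea)
E
python3 - <<'E'
from h import *
import pickle
c=pickle.load(open("top.pkl","rb")); M=masks(c); P=cloud(c)
Z=P[...,2]; print("bench z",np.median(Z[300:400,100:300]),Z[300:400,100:300].std())
for n,roi in(("round",(150,125,230,205)),("square",(390,205,465,280))):
    k=biggest(M["ply"]|M["grey"],roi); w=plane_contour(c,k,.012)
    print(n,"minrect",cv2.minAreaRect(w),"circ",cv2.minEnclosingCircle(w))
    x0,y0,x1,y1=roi; p=P[y0:y1,x0:x1].reshape(-1,3); g=M["grey"][y0:y1,x0:x1].ravel()
    for a,b in((.06,.09),(.014,.022)):
        q=p[(p[:,2]>a)&(p[:,2]<b)&(g|(a>.05))]; print(a,len(q),np.median(q[:,2]),cv2.minAreaRect(q[:,:2].astype(np.float32)),cv2.minEnclosingCircle(q[:,:2].astype(np.float32)))
for n in("green","pink","yellow"):
    k=M[n]; q=P[k&(Z>.005)]; f=q[(q[:,2]<.02)]; t=q[q[:,2]>.065]; print(n,cv2.minAreaRect(f[:,:2].astype(np.float32))[:2] if len(f) else 0,np.median(t,0) if len(t) else 0)
E
```

```text
bench z -0.0002025315896018052 0.04814773480277029
round minrect ((0.6031970977783203, 0.1913859099149704), (0.09105871617794037, 0.09034114331007004), 0.3292131721973419) circ ((0.603589653968811, 0.19133849442005157), 0.0466032512485981)
0.06 437 0.06859080035076352 ((0.6055927872657776, 0.1915498673915863), (0.03098062239587307, 0.03078284114599228), 10.810698509216309) ((0.6050909757614136, 0.19102467596530914), 0.020513948053121567)
0.014 390 0.017974543226531116 ((0.605398416519165, 0.19201911985874176), (0.05038761720061302, 0.05000000074505806), 11.10690975189209) ((0.6057573556900024, 0.19174830615520477), 0.033878616988658905)
square minrect ((0.48295286297798157, -0.19480177760124207), (0.08807465434074402, 0.08788846433162689), 89.12830352783203) circ ((0.48312443494796753, -0.19503647089004517), 0.060743752866983414)
0.06 248 0.07774931618991895 ((0.48442673683166504, -0.2011115550994873), (0.02284906432032585, 0.022768331691622734), 0.17507712543010712) ((0.4847549498081207, -0.2013722062110901), 0.012038947083055973)
0.014 484 0.017329098495116078 ((0.4838719367980957, -0.1994725465774536), (0.050719793885946274, 0.047677863389253616), 18.98357582092285) ((0.48411762714385986, -0.2011357545852661), 0.025874905288219452)
green ((0.48709824681282043, -0.09386377036571503), (0.049994710832834244, 0.04983209818601608)) [ 0.48639613 -0.09348436  0.07402037]
pink ((0.5893813967704773, -0.21183300018310547), (0.0495026595890522, 0.04550686106085777)) [ 0.58858341 -0.21200034  0.07324131]
yellow ((0.6356359124183655, 0.12056681513786316), (0.9333124160766602, 0.05075385048985481)) [ 0.38237998 -0.2392598   0.07394789]
```

Every measured size and height matches the spec. The tools stand at (0.484,-0.201) and (0.6055,0.1917, yaw 11°), and the nests at (0.483,-0.195) and (0.603,0.191). I'll pick the round tool first and park it mid-bench.

View pics/side1.png

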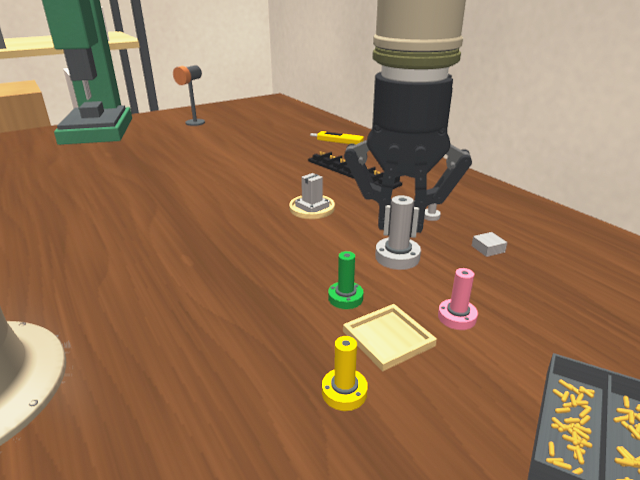

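The round tool hangs upright in the fingers at px (400,230) and the square nest is empty. Next I'll park it, then take the square tool.

```bash
python3 - <<'E'
from h import *
p=(.56,.01)
bot.line_to([*p,.16],rate=.25); lower(p,.032); release(p)
pick((.6055,.1917),.031,11+90)
c=snap("top2")
P=cloud(c)[...,:]; M=masks(c)
g=M["grey"]&(P[...,2]>.065)&(P[...,2]<.085)&(np.hypot(P[...,0]-.56,P[...,1]-.01)<.04); q=P[g]
print("parked",len(q),np.median(q[:,2]),cv2.minEnclosingCircle(q[:,:2].astype(np.float32)))
E
```

```text
touch at dz 0.0000 dF 8.40
down t=10.12 [0.5601 0.0099 0.0324] F [-0.63  0.65  5.26] open 0.0227
open t=10.75 [0.56  0.01  0.032] F [ 0.16  0.05 -0.31] open 0.0854
up t=11.54 [0.5595 0.0104 0.1593] F [-0.09 -0.6   0.04] open 0.0852
at t=13.32 [0.6061 0.1914 0.0318] F [-0.35  0.94  0.61] open 0.0853
closed t=13.88 [0.6058 0.1918 0.0315] F [-1.72 -0.38  5.2 ] open 0.0293
lifted t=15.17 [0.6047 0.1921 0.1591] F [ 0.66 -0.27 -5.38] open 0.0293
parked 201 0.07420251305292101 ((0.5593948364257812, 0.010074173100292683), 0.012249252758920193)
```

View pics/top2.png

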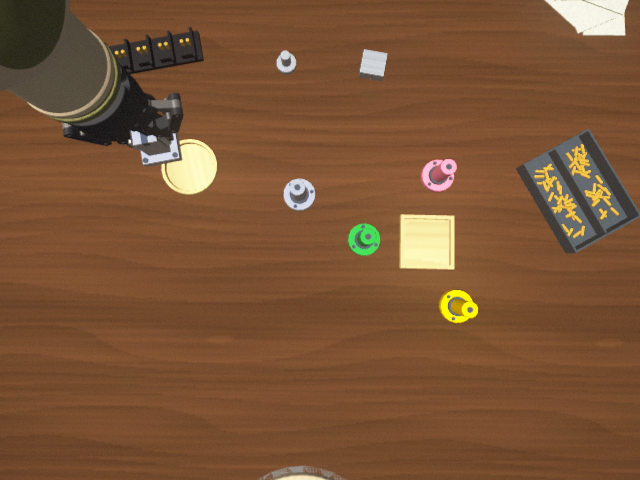

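The round tool is parked upright at px (299,194), which measures (0.559,0.010) with its top at 0.074. The square tool is held near px (160,150), and both nests are empty. Next, the square tool goes into the square nest and the round tool into the round nest.

```bash
python3 - <<'E'
from h import *
p=(.483,-.195)
bot.line_to([*p,.16],rate=.25); bot.move_ptp([*p,.16],ori(90)); lower(p,.0315); release(p)
pick((.5594,.0101),.032,-42)
c=snap("top3"); P=cloud(c); M=masks(c)
for nm,a,b in(("top",.06,.085),("foot",.014,.022)):
    q=P[M["grey"]&(P[...,2]>a)&(P[...,2]<b)&(np.hypot(P[...,0]-.483,P[...,1]+.195)<.045)].astype(np.float32)
    print(nm,len(q),np.median(q[:,2]),cv2.minAreaRect(q[:,:2]))
k=biggest(M["ply"],(150,125,230,205)); print("round nest",cv2.minEnclosingCircle(plane_contour(c,k,.012)))
E
```

```text
touch at dz -0.0010 dF 15.94
down t=20.64 [ 0.483  -0.195   0.0314] F [-2.97  1.22 11.13] open 0.0296
open t=21.23 [ 0.483  -0.195   0.0304] F [-0.56  0.29  0.41] open 0.0853
up t=22.02 [ 0.4828 -0.1944  0.1593] F [0.6  0.37 0.05] open 0.0854
at t=23.91 [0.5597 0.0096 0.0326] F [-0.06 -0.38  0.71] open 0.0854
closed t=24.50 [0.5596 0.0102 0.0323] F [-0.24 -0.58  5.66] open 0.0227
lifted t=25.79 [0.5589 0.0105 0.1593] F [-0.66 -0.66 -3.12] open 0.0226Traceback (most recent call last):
  File "<stdin>", line 8, in <module>
cv2.error: OpenCV(4.12.0) /io/opencv/modules/imgproc/src/convhull.cpp:143: error: (-215:Assertion failed) total >= 0 && (depth == CV_32F || depth == CV_32S) in function 'convexHull'
```

View pics/top3.png

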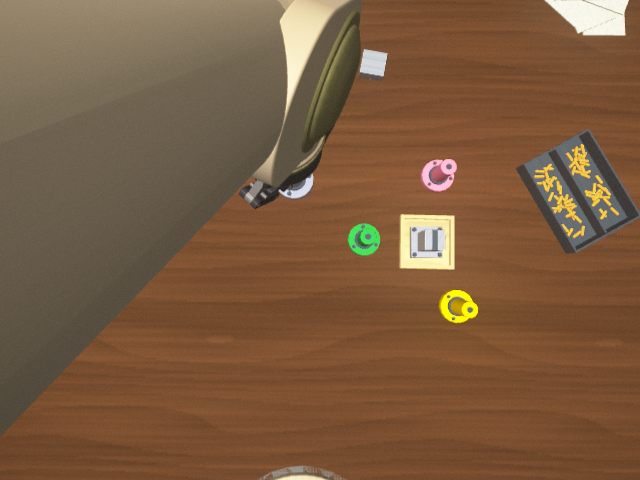

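The square tool sits in the square nest at px (427,242), square to it. The round tool is held again at about px (295,185).

```bash
python3 - <<'E'
from h import *
p=(.6033,.1913)
bot.line_to([*p,.16],rate=.25); lower(p,.036); release(p,.2)
bot.move_joints([-1.179,0.599,-0.003,1.599,0.002,0.943,-0.08]); st("home")
c=snap("top4"); P=cloud(c); M=masks(c)
for t,n in(("sq",(.483,-.195)),("rd",p)):
  for nm,a,b in(("top",.06,.085),("foot",.014,.022)):
    q=P[M["grey"]&(P[...,2]>a)&(P[...,2]<b)&(np.hypot(P[...,0]-n[0],P[...,1]-n[1])<.045)]
    xy=np.ascontiguousarray(q[:,:2],dtype=np.float32); print(t,nm,len(q),np.median(q[:,2]),cv2.minAreaRect(xy),cv2.minEnclosingCircle(xy))
E
```

```text
touch at dz 0.0000 dF 7.02
down t=29.75 [0.6035 0.1913 0.0364] F [-2.07  0.21  4.28] open 0.0227
open t=30.38 [0.6033 0.1913 0.036 ] F [-0.35 -0.28 -0.08] open 0.0857
up t=31.35 [0.6026 0.1914 0.199 ] F [ 0.05 -0.09 -0.25] open 0.0856
home t=33.28 [0.329  0.646  0.2315] F [ 0.09 -0.27  0.7 ] open 0.0851
sq top 419 0.0680204022418254 ((0.4824814200401306, -0.1933494359254837), (0.029800496995449066, 0.028500009328126907), 89.83390045166016) ((0.48264479637145996, -0.1933279037475586), 0.02028665319085121)
sq foot 459 0.01713944651305642 ((0.4820427894592285, -0.19329620897769928), (0.048133380711078644, 0.049431562423706055), 0.3486379086971283) ((0.48234936594963074, -0.19335059821605682), 0.033638786524534225)
rd top 194 0.07855642631354263 ((0.6020098328590393, 0.19137850403785706), (0.02273266576230526, 0.022395087406039238), 63.181312561035156) ((0.6024911403656006, 0.19148840010166168), 0.011937383562326431)
rd foot 453 0.01784184789928103 ((0.6010503172874451, 0.1899552345275879), (0.04647105187177658, 0.05045763775706291), 50.523929595947266) ((0.6024108529090881, 0.19157417118549347), 0.026146722957491875)
```

View pics/top4.png

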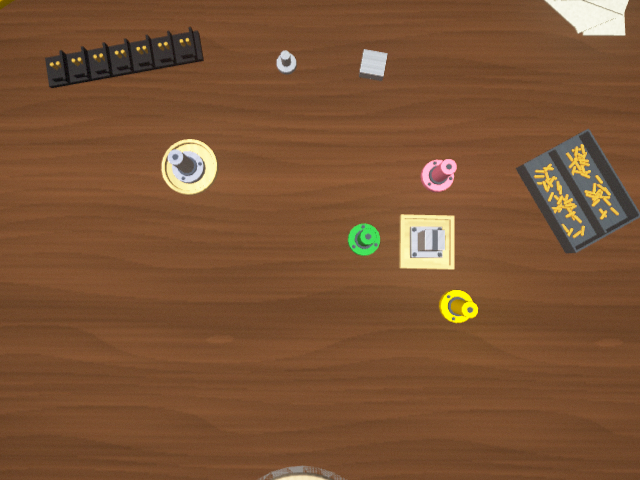

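The round tool stands in the round nest at px (189,167) and the square tool in the square nest at px (427,242). Both are within 2 mm of centre, on the floor and upright, and the decoys haven't moved.

```bash
python3 -c "
from workcell import workorder; print(workorder.job_done())"
```

```text
the job is handed in; nothing more can be done
None
```

The tools are swapped and the job is handed in; `job_done` reported no verdict. I parked the round tool mid-bench, moved the square tool to the square nest, then moved the round tool to the round nest. That took about 33 s of the 72 s allowed.

**Last checks, from the top camera:**

| Tool | Distance from nest centre | Foot top height (expected 18 mm) | Tool top height (expected) |
|---|---|---|---|
| Square | about 2 mm | 17 mm | 68 mm (69 mm) |
| Round | about 1 mm | 18 mm | 79 mm (79 mm) |

- **Upright:** the top and foot centres of both tools agree within about 1 mm, except in one fit. The rectangle fit of the round foot is up to 2 mm off because the stem hides part of it; its circle fit agrees.
- **Set-down:** each tool was lowered until contact was felt, with a force rise of 7 to 16 N, and then released.
- **Clear of the scene:** the arm is back at its start pose with the gripper open, and the decoys look unmoved.

One mid-job measurement of the square tool failed on a script error, so I repeated it successfully at the end. I took no side view after the final placement.

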